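# Ready the label printer after a roll change

### The job

A fresh roll of shelf labels has been put in the label printer on the stockroom bench. Push the printer's raised cover fully shut without slamming it, then switch the printer on by pressing down the raised, white-marked end of its red rocker, and then press the green feed key and keep it fully down for two seconds so that the printer measures the new labels. Let go of the key at the end, do not press the yellow or blue key, and leave the cartons, jar and spare roll beside the printer where they stand.

Things in the scene. Friction and masses are not known exactly. Their poses are not given: they have to be found in the camera images.
- printer: grey desktop label printer, fixed, 260 deep (x), 230 wide (y), 165 mm high when shut. Origin: centre of its underside; x points from its front (the controls) to its back, z up. The level front ledge (x -130 to -45 mm, top at z = 112 mm) carries the controls at x = -98 mm: rocker y = +75, yellow pause key +12, blue cancel key -36, green feed key -84 mm. The white cover closes x from -45 to +127 mm
- cover (a joint): angle (rad) of the white hinged cover, a hood 172 long, 226 wide and 50 mm high: 0 fully shut (its stop), positive open, front edge raised; starts between 0.45 and 0.85. The stiff hinge keeps it wherever it is left; about 1 to 3 N at cover_press pushes it shut. Shut, its top is 165 mm above the bench, 53 mm above the ledge
- cover_hinge (a point): middle of the cover's hinge line, at the back of the printer, x = +115, y = 0, z = +115 mm in the printer's frame; the hinge line is parallel to the printer's y axis
- cover_press (a point): point on the outer (upper) face of the cover, midway across, where a hand pushes it shut. With the cover shut it is 120 mm in front of the hinge line and 50 mm above it, on a flat level face that runs on 15 mm before it, 132 mm behind it and 113 mm to either side. It turns about the hinge line with the cover; its z axis is the face's outward normal
- rocker (a joint): angle (rad) of the red power rocker, 38 long (printer x) by 26 mm wide, two flat halves meeting in a shallow V over the pivot: 0 off (front half level; back half, white-marked, raised 0.30 rad), 0.30 on (back half level, front half raised). Stays where it is left. The pivot and whichever half is level are 119 mm above the bench, 7 mm above the ledge. About 3 N on the marked half turns it
- rocker_on (a point): point on the top of the rocker's raised, white-marked half, 13 mm behind the pivot; it goes down about 4 mm, to 119 mm above the bench, when the rocker is turned on. A flat fingertip that also covers the front half would block it, so press near or behind this point.
- feed (a joint): travel of the green feed key (m): 0 is up, 0.004 is fully down. Sprung: 1.6 N to start, 4.8 N fully down; it comes up by itself.
- feed_top (a point): centre of the top of the green feed key, 22 (x) by 18 mm (y), 119 mm above the bench (7 mm above the ledge) when up
- pause (a joint): travel of the yellow pause key (m), same size and spring; not to be pressed
- pause_top (a point): centre of the top of the yellow pause key
- cancel (a joint): travel of the blue cancel key (m), same size and spring, 48 mm from the feed key and from the pause key; not to be pressed
- cancel_top (a point): centre of the top of the blue cancel key
- carton_a: loose green, white and red medicine carton, 115 long (x) by 50 by 45 mm high, about 90 g, beside the printer; origin at the centre of its underside
- carton_b: a second carton like carton_a, beside the printer
- carton_c: a third carton like carton_a, in front of the printer
- spare_roll: loose spare roll of labels standing on end beside the printer, 90 mm across, 104 mm high; origin at the centre of its underside
- jar: loose white plastic jar with a blue cap, 62 mm across, 90 mm high, beside the printer; origin at the centre of its underside

How it is judged:
By the outcome, as a careful person would: the job done as asked, in the order asked, and still so for the second after the job is handed in, with the robot touching nothing.
It also fails if it takes over 48 s, if anything falls off the work surface, if the arm or the gripper's body presses on something with over 40 N, if the wrist force passes 120 N, or if a joint passes its speed limit or range.

### The arm

A 6-joint arm with a two-finger parallel gripper is mounted at the origin on the work surface. World frame = base frame: x ahead of the robot, y to its left, z up, the work surface at z = 0. Lengths are in mm, angles in rad, forces in N, time in s.
With the tool pointing down it reaches from about 300 to 825 mm from the base axis. Payload 5.4 kg.
Tool frame: the origin (TCP) lies at the very end of the fingers, on their centre line; the grasp point (between the pads) lies 19 mm behind it; z points along the fingers, y is the line along which they close (so a half turn about z gives the same grasp; the last joint's range is limited). The gripper opens to 92 mm and grips with 3 to 60 N. Pads are 20 mm wide; open, the fingers measure 128 mm over their backs; the gripper's body (75 mm by 189 mm) begins 69 mm behind the grasp point.
Start: joints at [-1.382, 0.158, 1.597, -0, 1.386, -0.21], TCP at [223.255, -529.871, 214.601] pointing down, gripper open.
Joint ranges: [-2.91, 2.91], [-0.94, 2.29], [0.18, 2.7], [-1.29, 4.43], [0.17, 2.64], [-3, 3]. Speed limits (rad/s): [2.57, 2.57, 3.14, 3.14, 3.14, 3.14].

### API

Orientations are given as a unit quaternion [w, x, y, z].
In Python, from cell import manip, imaging, job gives the robot as it stands.
- The arm moves only by the tool move_arm, never from a script. Its argument "deltas" is a list of rows, each a list of 3 entries, a list of its own where there are three numbers: the opening, from -1 (shut) to 1 (fully open), then the shift along the tool's x, y, z as a fraction of full scale, then the turn, a rotation vector about the tool's x, y, z as a fraction of full scale. A call has 1 to 20 rows; each row shifts and turns the commanded pose from where the row before left it, along the tool's axes as they then stand; what a row does not reach is not made up. Full scale, the value 1, is 0.025 m for a shift and 90 degrees for a turn. A row lasts 1/10 s, in which the tool goes at most 50 mm and 8.59 degrees, less where a joint would pass 70% of its speed; a pose out of reach is approached as far as the arm can. A call with a number of a shift or a turn outside -1 to 1 is refused whole. A call with a gripper value outside its range is refused whole. The fingers move at their own pace and stop on an object; "grip_force" is the grip in N (left out, the last holds). Time passes only in rows, so rows that do not move let the fingers close. It gives the time, the measured TCP pose, the force, the opening and the grip force at its end, in the units of the state.
- manip.observe(): the state, without advancing time (a new reading comes with each control period).
- imaging.capture(name): name is "scene" or "top"; returns the picture (480x640x3 uint8, red, green, blue); there is no depth.
- imaging.camera_params(name): a dict with "fx", "fy", "cx", "cy" (pixels), "origin" and "rotation" of the camera in the world. Camera axes: x right, y up, looking along -z (the intrinsics and any distortion apply to the point x, -y, -z); pixel columns grow to the right and rows downward; lengths in mm; the calibration is good to about 2 mm. A picture is of the moment at which its call begins. camera_params takes no time and is no camera call.
- job.close_job(): hands the job in; it is judged then, once.
Trained networks look in the newest picture that a camera, given by its name, has taken for a name from the list of things; names that differ only in an ending like _2 or _b are one class to them, and where a whole thing is asked for, a point or a joint stands for the part that bears it (a point fixed in the world has none). Each returns a list of dicts, best first, with "p" (0 to 1); they miss things now and then, are a little off and sometimes report something else, mostly with a low value. They report only what shows in the picture. A call takes as long as a camera call.
- imaging.spot_in(camera, query): "bbox" ([centre column, centre row, width, height] in pixels, round what is visible of it).
- imaging.masks_of(camera, query): "mask" (480x640 bool, what is visible of it) and "bbox" ([centre column, centre row, width, height] in pixels, round what is visible of it).
The state is a dict: "clock": time; "q": joint angles; "dq": joint speeds; "tau": joint torques, N m; "tool_pos": TCP position; "orientation": TCP orientation; "wrist_force": force on the tool from outside, world axes, zero at the start; "moment": the same for the moment, N m; "gripper_width": opening from 0.0 (shut) to 1.0 (fully open); "gripper_force": force on a finger pad.
Only numpy, scipy, OpenCV 4.12 (cv2) and the standard library are available. Lean on these libraries where they do the work, as an engineer would, in place of code of your own. Each camera call takes 0.05 s, during which the arm holds its last target. There are 200 camera calls.

## Working session

There is one attempt and no reset: what is moved stays moved. The work goes in short steps, Python scripts to look and compute and a tool call to move; the robot and the scene stay as the last step left them, time stands still between calls to the robot, and variables do not carry over. Pictures are saved under pics/ and viewed, at most 10 in all, crops included, and the job is handed in when it is done.

Besides the shell and the picture viewer there is one more tool, called after ">>>" as name(argument=value, ...) on one line, values as JSON. move_arm: Moves the arm, as the interface text tells. Shift numbers are shares of 0.025 m and turn numbers shares of 90 degrees, none past 1 either way. Its arguments: {"type":"object","properties":{"deltas":{"type":"array"},"grip_force":{"type":"number"}},"required":["deltas"]}

```bash
ls; mkdir -p pics
python3 - <<'E'
from cell import manip, imaging, job
import cv2,numpy as np
np.set_printoptions(precision=3,suppress=True)
for c in ("scene","top"):
    im=imaging.capture(c); cv2.imwrite(f"pics/{c}0.png",im[:,:,::-1])
    print(c,imaging.camera_params(c))
    for q in ("printer","rocker","feed","pause","cancel","cover","feed_top","pause_top","cancel_top","rocker_on"):
        print(q,[(np.round(d["bbox"],1).tolist(),round(d["p"],2)) for d in imaging.spot_in(c,q)][:2])
print(manip.observe())
E
```

```text
pics
scene {'fx': 459.4443807746845, 'fy': 459.4443807746845, 'cx': 317.9259053844657, 'cy': 244.3010981813233, 'origin': array([990.486, 113.484, 844.344]), 'rotation': array([0.623, 0.177, 0.203, 0.734])}
printer [([225.4, 273.2, 152.0, 153.1], 0.85)]
rocker [([266.0, 207.9, 13.3, 14.4], 0.75)]
feed [([265.9, 207.9, 15.6, 14.9], 0.68), ([184.1, 217.4, 9.9, 12.5], 0.39)]
pause [([235.5, 214.7, 10.4, 13.6], 0.68)]
cancel []
cover [([224.9, 273.7, 151.2, 119.0], 0.72), ([224.4, 273.0, 152.1, 154.7], 0.5)]
feed_top [([225.8, 273.9, 153.3, 122.5], 0.74)]
pause_top [([265.8, 205.7, 14.0, 17.8], 0.53), ([234.2, 211.7, 7.7, 10.2], 0.46)]
cancel_top []
rocker_on [([264.9, 207.8, 14.2, 13.0], 0.45)]
top {'fx': 514.5541266277361, 'fy': 514.5541266277361, 'cx': 317.8668871638234, 'cy': 236.16957926033504, 'origin': array([ 365.795,   29.734, 1208.21 ]), 'rotation': array([ 0.707,  0.068, -0.061, -0.701])}
printer [([385.5, 218.4, 142.0, 159.0], 0.61)]
rocker [([367.4, 275.8, 15.5, 20.6], 0.74)]
feed [([438.5, 255.0, 13.6, 8.7], 0.63)]
pause [([398.4, 268.5, 15.0, 15.4], 0.56)]
cancel []
cover [([380.8, 191.9, 131.2, 101.3], 0.77)]
feed_top []
pause_top [([394.6, 267.0, 10.4, 12.8], 0.6)]
cancel_top [([395.1, 265.6, 8.2, 11.2], 0.52), ([456.8, 170.4, 47.5, 49.1], 0.45)]
rocker_on [([367.5, 275.9, 16.4, 22.1], 0.61)]
{'clock': 1.1, 'q': array([-1.382,  0.158,  1.597,  0.   ,  1.386, -0.21 ]), 'dq': array([-0.002, -0.   , -0.001,  0.001,  0.001,  0.   ]), 'tau': array([  0.001, -38.558, -32.236,   0.07 ,   0.031,   0.   ]), 'tool_pos': array([ 223.252, -529.884,  214.647]), 'orientation': array([0.   , 0.98 , 0.198, 0.   ]), 'wrist_force': array([-0.584,  0.261,  0.161]), 'moment': array([ 0.023,  0.016, -0.02 ]), 'gripper_force': 0.0, 'gripper_width': 1.00081466432852}
```

View pics/scene0.png

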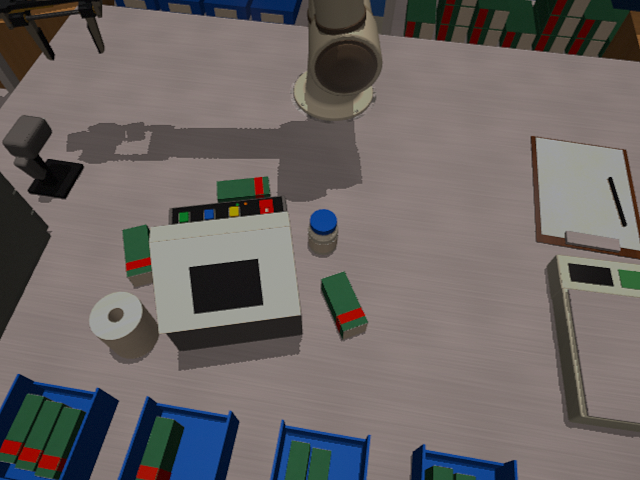

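View pics/top0.png

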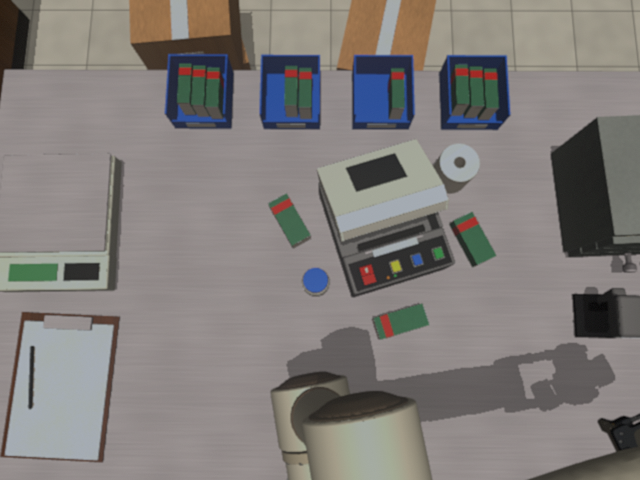

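The scene view shows the printer at about (225,273) with its cover raised and the keys along (184..266, 215). In the top view the rocker is at (367,273), yellow at (396,266), blue at (417,260) and green at (438,254). carton_c is in front at (400,321), and the jar is at (316,281). Next I'll fit the printer pose and the cover angle.

```bash
cat > h.py <<'E'
from cell import manip, imaging, job
import cv2,numpy as np
from scipy.spatial.transform import Rotation as R
from scipy.optimize import least_squares
np.set_printoptions(precision=3,suppress=True)
def proj(c,P):
    p=imaging.camera_params(c); q=p["rotation"]
    X=R.from_quat(np.r_[q[1:],q[0]]).inv().apply(np.atleast_2d(P)-p["origin"])
    return np.c_[p["cx"]+p["fx"]*X[:,0]/-X[:,2], p["cy"]-p["fy"]*X[:,1]/-X[:,2]]
def world(s,P):  # s=x,y,yaw
    return R.from_euler("z",s[2]).apply(np.atleast_2d(P))+[s[0],s[1],0]
def cover(a):  # corners of hood at angle a, printer frame
    B=np.array([[x,y,z] for x in(-160,12) for y in(-113,113) for z in(0,50)],float)
    return R.from_euler("y",a).apply(B)+[115,0,115]
E
cat > fit.py <<'E'
from h import *
guess={"top":{"rocker":(367,273),"pause":(396,266),"cancel":(417,260),"feed":(438,254)},
"scene":{"rocker":(266,208),"pause":(234,212),"cancel":(209,215),"feed":(184,217)}}
loc={"rocker":(-98,75,120),"pause":(-98,12,119),"cancel":(-98,-36,119),"feed":(-98,-84,119)}
hue={"rocker":0,"pause":28,"cancel":112,"feed":65}
obs=[]
for c in guess:
    im=imaging.capture(c); hsv=cv2.cvtColor(im,cv2.COLOR_RGB2HSV).astype(int)
    for k,(u,v) in guess[c].items():
        h=hsv[...,0]; d=np.minimum(abs(h-hue[k]),180-abs(h-hue[k]))
        m=((d<14)&(hsv[...,1]>110)&(hsv[...,2]>70)); w=np.zeros_like(m); w[v-14:v+15,u-14:u+15]=1; m&=w
        n,l,st,ce=cv2.connectedComponentsWithStats(m.astype(np.uint8))
        i=1+np.argmax(st[1:,4]); print(c,k,ce[i],st[i]); obs.append((c,k,ce[i]))
def res(s,o): return np.concatenate([proj(c,world(s,loc[k]))[0]-uv for c,k,uv in o])
x0=[600,-100,-.2]
for name,o in (("both",obs),("top",obs[:4]),("scene",obs[4:])):
    r=least_squares(res,x0,args=(o,),x_scale=[100,100,1],loss="soft_l1"); print(name,r.x,np.abs(r.fun).round(1))
    if name=="both": s=r.x
for c in guess:
    d=imaging.masks_of(c,"cover"); print(c,[(x["p"],x["bbox"]) for x in d])
    best=[]
    for a in np.arange(0,1,.01):
        m=np.zeros((480,640),np.uint8); cv2.fillConvexPoly(m,cv2.convexHull(proj(c,world(s,cover(a))).round().astype(np.int32)),1)
        best.append(((m&d[0]["mask"]).sum()/(m|d[0]["mask"]).sum(),a))
    a=max(best)[1]; print(c,max(best))
    im=imaging.capture(c)[:,:,::-1].copy()
    P=proj(c,world(s,cover(a)))
    for i in range(8):
        for j in range(i):
            if bin(i^j).count("1")==1: cv2.line(im,tuple(P[i].astype(int)),tuple(P[j].astype(int)),(255,0,255),1)
    for k in loc: cv2.circle(im,tuple(proj(c,world(s,loc[k]))[0].round().astype(int)),2,(255,255,255),-1)
    x,y=(P.mean(0)).astype(int); cv2.imwrite(f"pics/fit_{c}.png",cv2.resize(im[max(0,y-120):y+130,max(0,x-120):x+130],None,fx=2,fy=2))
E
python3 fit.py; python3 -c "
import cv2,numpy as np
cv2.imwrite('pics/fit.png',np.hstack([cv2.resize(cv2.imread(f'pics/fit_{c}.png'),(400,400)) for c in ('top','scene')]))"
```

```text
top rocker [367.529 274.446] [359 264  18  21 240]
top pause [395.627 265.904] [391 261  10  11  83]
top cancel [416.825 259.175] [412 254  10  11  80]
top feed [438.074 252.75 ] [434 248   9  10  68]
scene rocker [265.916 205.78 ] [259 199  15  15 191]
scene pause [233.524 211.049] [229 206  10  11 103]
scene cancel [208.564 213.617] [204 209  10  10  94]
scene feed [183.352 216.625] [179 212  10  10  88]
both [ 601.613 -105.828    0.316] [0.1 0.3 0.  0.7 0.1 0.7 0.1 1.1 0.3 0.2 0.2 1.3 0.1 0.8 0.  0.8]
top [ 600.443 -106.378    0.307] [0.1 0.1 0.1 0.1 0.1 0.1 0.1 0.1]
scene [ 603.103 -105.077    0.322] [0.2 0.3 0.1 0.6 0.1 0.  0.2 0.2]
top [(0.73, [380.8, 189.4, 131.4, 98.0])]
top (np.float64(0.9560377782774905), np.float64(0.51))
scene [(0.73, [224.1, 273.6, 150.2, 119.9])]
scene (np.float64(0.945402481705377), np.float64(0.51))
```

View pics/fit.png

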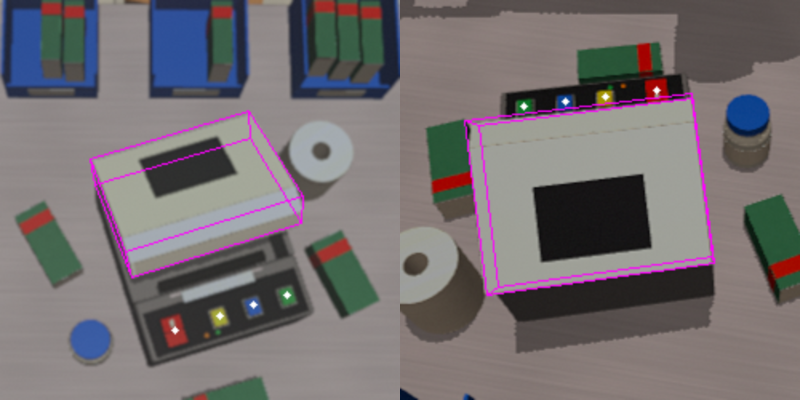

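```bash
cat >> h.py <<'E'
S=[601.6,-105.8,0.316]
def go(*P):
    o=manip.observe(); q=o["orientation"]; r=R.from_quat(np.r_[q[1:],q[0]]); p=o["tool_pos"]
    print("t",o["clock"],"tcp",p,"F",o["wrist_force"],"w",o["gripper_width"],"printer-frame",R.from_euler("z",-S[2]).apply(p-[S[0],S[1],0]))
    t=R.from_euler("z",S[2])*R.from_euler("x",np.pi)
    print("turn/90deg",(r.inv()*t).as_rotvec()/(np.pi/2))
    for x in P:
        d=world(S,x)[0]; print(x,"world",d,"tool shift mm",r.inv().apply(d-p),"aligned tool mm",t.inv().apply(d-p))
E
python3 -c "
from h import *
go((45,0,270),(45,0,225))"
```

```text
t 1.4 tcp [ 223.254 -529.874  214.629] F [-0.185 -0.347  0.177] w 1.0002803812856431 printer-frame [-491.401 -285.499  214.629]
turn/90deg [0.    0.    0.053]
(45, 0, 270) world [644.372 -91.815 270.   ] tool shift mm [ 558.176 -240.154  -55.384] aligned tool mm [ 536.401 -285.499  -55.371]
(45, 0, 225) world [644.372 -91.815 225.   ] tool shift mm [ 558.176 -240.155  -10.384] aligned tool mm [ 536.401 -285.499  -10.371]
```

>>> move_arm(deltas=[[-1,[0,0,-0.75],[0,0,0.053]],[-1,[0.5,-0.25,-0.75],[0,0,0]],[-1,[0.93,-0.5,-0.75],[0,0,0]],[-1,[0.93,-0.5,0],[0,0,0]],[-1,[0.93,-0.5,0],[0,0,0]],[-1,[0.93,-0.5,0],[0,0,0]],[-1,[0.93,-0.5,0],[0,0,0]],[-1,[0.93,-0.5,0],[0,0,0]],[-1,[0.93,-0.5,0],[0,0,0]],[-1,[0.93,-0.5,0],[0,0,0]],[-1,[0.93,-0.5,0],[0,0,0]],[-1,[0.93,-0.5,0],[0,0,0]],[-1,[0.93,-0.5,0],[0,0,0]],[-1,[0.93,-0.5,0],[0,0,0]],[-1,[0.93,-0.5,0],[0,0,0]],[-1,[0.93,-0.5,0],[0,0,0]],[-1,[0.93,-0.5,0],[0,0,0]],[-1,[0.93,-0.5,0],[0,0,0]],[-1,[0.93,-0.5,0],[0,0,0]],[-1,[0.93,-0.5,0],[0,0,0]]])

```text
clock: 3.4
tool_pos: [561.9, -175.4, 270.9]
orientation: [0.0, 0.988, 0.157, 0.0]
wrist_force: [0.3, -0.7, -0.6]
gripper_width: -0.001
gripper_force: 0.0
```

```bash
python3 -c "
from h import *
go((45,0,270),(45,0,225))"
```

```text
t 3.4 tcp [ 561.89  -175.399  270.858] F [ 0.338 -0.687 -0.626] w -0.0010217125683530462 printer-frame [-59.373 -53.812 270.858]
turn/90deg [ 0. -0. -0.]
(45, 0, 270) world [644.372 -91.815 270.   ] tool shift mm [104.348 -53.86    0.861] aligned tool mm [104.373 -53.812   0.858]
(45, 0, 225) world [644.372 -91.815 225.   ] tool shift mm [104.346 -53.861  45.861] aligned tool mm [104.373 -53.812  45.858]
```

>>> move_arm(deltas=[[-1,[0.84,-0.43,0],[0,0,0]],[-1,[0.84,-0.43,0],[0,0,0]],[-1,[0.84,-0.43,0],[0,0,0]],[-1,[0.84,-0.43,0],[0,0,0]],[-1,[0.84,-0.43,0],[0,0,0]],[-1,[0,0,0.6],[0,0,0]],[-1,[0,0,0.6],[0,0,0]],[-1,[0,0,0.4],[0,0,0]],[-1,[0,0,0.2],[0,0,0]],[-1,[0,0,0],[0,0,0]]])

```text
clock: 4.4
tool_pos: [643.3, -93.0, 224.5]
orientation: [-0.001, 0.988, 0.157, -0.001]
wrist_force: [-0.5, 0.0, -0.6]
gripper_width: 0.006
gripper_force: 0.0
```

Run:
```python
from h import *
go((45,0,217),(25,0,165))
for c in("top","scene"):
    im=imaging.capture(c)
    x,y=proj(c,world(S,(0,0,150)))[0].astype(int)
    cv2.imwrite(f"pics/a_{c}.png",cv2.resize(im[max(0,y-100):y+100,max(0,x-100):x+100,::-1],(400,400)))
cv2.imwrite('pics/a.png',np.hstack([cv2.imread(f'pics/a_{c}.png') for c in ('top','scene')]))
```

```text
t 4.4 tcp [643.324 -93.04  224.48 ] F [-0.546  0.038 -0.584] w 0.0058475628284830345 printer-frame [ 43.623  -0.838 224.48 ]
turn/90deg [-0.001  0.001 -0.001]
(45, 0, 217) world [644.372 -91.815 217.   ] tool shift mm [ 1.39  -0.83   7.479] aligned tool mm [ 1.377 -0.838  7.48 ]
(25, 0, 165) world [625.362 -98.031 165.   ] tool shift mm [-18.507  -0.731  59.518] aligned tool mm [-18.623  -0.838  59.48 ]
```

View pics/a.png

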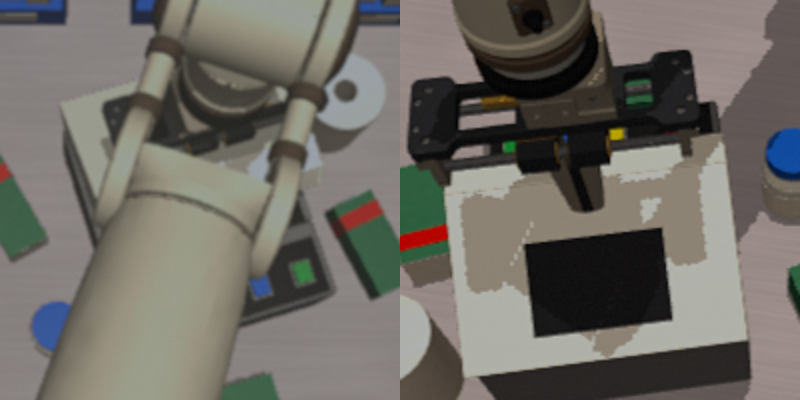

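The fingertips sit just above the front-middle of the cover, and nothing is touching beside it. Next I'll push down gently.

>>> move_arm(deltas=[[-1,[0,0,0.12],[0,0,0]],[-1,[0,0,0.12],[0,0,0]],[-1,[0,0,0.12],[0,0,0]],[-1,[-0.04,0,0.12],[0,0,0]],[-1,[-0.04,0,0.12],[0,0,0]],[-1,[-0.04,0,0.12],[0,0,0]],[-1,[-0.04,0,0.12],[0,0,0]],[-1,[-0.04,0,0.12],[0,0,0]]])

```text
clock: 5.3
tool_pos: [639.5, -94.3, 201.8]
orientation: [0.0, 0.988, 0.157, 0.0]
wrist_force: [-1.6, 0.1, 3.6]
gripper_width: 0.002
gripper_force: 1.4
```

>>> move_arm(deltas=[[-1,[-0.05,0,0.12],[0,0,0]],[-1,[-0.05,0,0.12],[0,0,0]],[-1,[-0.05,0,0.12],[0,0,0]],[-1,[-0.05,0,0.12],[0,0,0]],[-1,[-0.05,0,0.12],[0,0,0]],[-1,[-0.05,0,0.12],[0,0,0]],[-1,[-0.05,0,0.12],[0,0,0]],[-1,[-0.05,0,0.12],[0,0,0]],[-1,[-0.04,0,0.06],[0,0,0]],[-1,[-0.04,0,0.06],[0,0,0]],[-1,[-0.04,0,0.06],[0,0,0]],[-1,[-0.04,0,0.06],[0,0,0]],[-1,[0,0,0.06],[0,0,0]],[-1,[0,0,0.06],[0,0,0]]])

```text
clock: 6.7
tool_pos: [626.0, -98.6, 168.7]
orientation: [-0.0, 0.988, 0.157, -0.0]
wrist_force: [-2.6, -0.0, 1.9]
gripper_width: 0.006
gripper_force: 1.3
```

>>> move_arm(deltas=[[-1,[0,0,0.05],[0,0,0]],[-1,[0,0,0.05],[0,0,0]],[-1,[0,0,0.04],[0,0,0]],[-1,[0,0,0.03],[0,0,0]],[-1,[0,0,0.03],[0,0,0]],[-1,[0,0,0],[0,0,0]]])

```text
clock: 7.3
tool_pos: [626.2, -98.6, 165.3]
orientation: [0.0, 0.988, 0.157, -0.0]
wrist_force: [-5.6, -0.5, 9.2]
gripper_width: 0.007
gripper_force: 4.8
```

>>> move_arm(deltas=[[-1,[0,0,0.03],[0,0,0]],[-1,[0,0,0.03],[0,0,0]],[-1,[0,0,0],[0,0,0]]])

```text
clock: 7.6
tool_pos: [626.3, -98.6, 165.3]
orientation: [0.0, 0.988, 0.157, 0.0]
wrist_force: [-9.1, 0.7, 15.6]
gripper_width: 0.007
gripper_force: 7.9
```

>>> move_arm(deltas=[[-1,[0,0,-0.2],[0,0,0]],[-1,[0,0,-0.6],[0,0,0]],[-1,[0,0,-0.6],[0,0,0]],[-1,[0,0,0],[0,0,0]]])

```text
clock: 8.0
tool_pos: [628.2, -99.0, 200.9]
orientation: [0.001, 0.988, 0.157, 0.003]
wrist_force: [0.1, 0.8, 0.4]
gripper_width: 0.007
gripper_force: 0.0
```

Run:
```python
from h import *
go((-82,75,190),(-82,75,130))
c="scene"; im=imaging.capture(c)[:,:,::-1].copy(); P=proj(c,world(S,cover(0)))
for i in range(8):
    for j in range(i):
        if bin(i^j).count("1")==1: cv2.line(im,tuple(P[i].astype(int)),tuple(P[j].astype(int)),(255,0,255),1)
x,y=P.mean(0).astype(int); cv2.imwrite("pics/shut.png",cv2.resize(im[y-120:y+80,x-120:x+120],None,fx=3,fy=3))
```

```text
t 8.0 tcp [628.199 -99.019 200.875] F [0.107 0.824 0.364] w 0.006837173092439635 printer-frame [ 27.389  -1.821 200.875]
turn/90deg [ 0.002 -0.003 -0.   ]
(-82, 75, 190) world [500.353 -59.996 190.   ] tool shift mm [-109.47   -76.814   10.075] aligned tool mm [-109.389  -76.821   10.875]
(-82, 75, 130) world [500.353 -59.996 130.   ] tool shift mm [-109.763  -77.022   70.074] aligned tool mm [-109.389  -76.821   70.875]
```

View pics/shut.png

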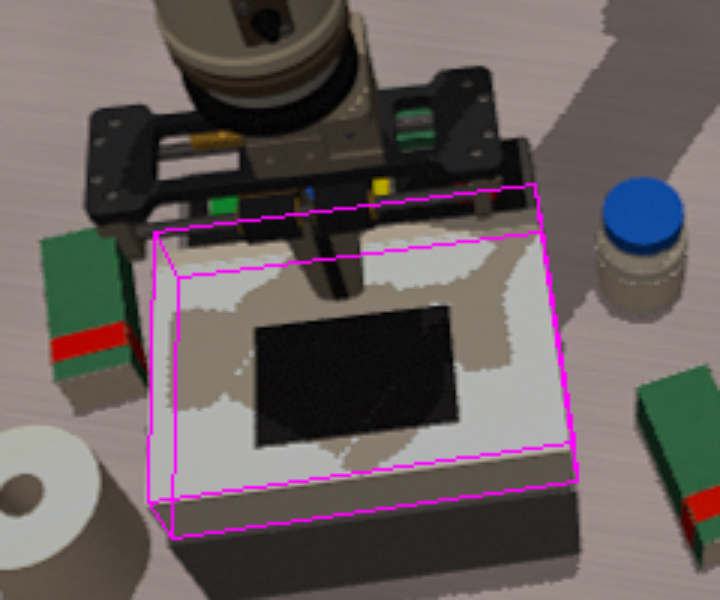

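The cover outline matches the shut model, so the cover is closed. Next is the rocker.

>>> move_arm(deltas=[[-1,[-0.88,-0.62,0],[0,0,0]],[-1,[-0.88,-0.62,0],[0,0,0]],[-1,[-0.88,-0.62,0],[0,0,0]],[-1,[-0.88,-0.62,0],[0,0,0]],[-1,[-0.88,-0.62,0],[0,0,0]],[-1,[0,0,0.8],[0,0,0]],[-1,[0,0,0.8],[0,0,0]],[-1,[0,0,0.8],[0,0,0]],[-1,[0,0,0.3],[0,0,0]],[-1,[0,0,0],[0,0,0]],[-1,[0,0,0],[0,0,0]]])

```text
clock: 9.15
tool_pos: [498.1, -59.1, 130.5]
orientation: [0.0, 0.988, 0.157, 0.0]
wrist_force: [0.3, -0.1, 0.1]
gripper_width: 0.005
gripper_force: 0.0
```

Run:
```python
from h import *
go((-82,75,125),(-82,75,118))
c="scene"; im=imaging.capture(c)[:,:,::-1].copy()
x,y=proj(c,world(S,(-98,75,119)))[0].astype(int); cv2.imwrite("pics/rk.png",cv2.resize(im[y-50:y+50,x-60:x+60],None,fx=5,fy=5))
```

```text
t 9.15 tcp [498.117 -59.127 130.481] F [ 0.344 -0.128  0.148] w 0.00547906211468083 printer-frame [-83.855  76.521 130.481]
turn/90deg [ 0. -0. -0.]
(-82, 75, 125) world [500.353 -59.996 125.   ] tool shift mm [1.852 1.518 5.483] aligned tool mm [1.855 1.521 5.481]
(-82, 75, 118) world [500.353 -59.996 118.   ] tool shift mm [ 1.847  1.514 12.482] aligned tool mm [ 1.855  1.521 12.481]
```

View pics/rk.png

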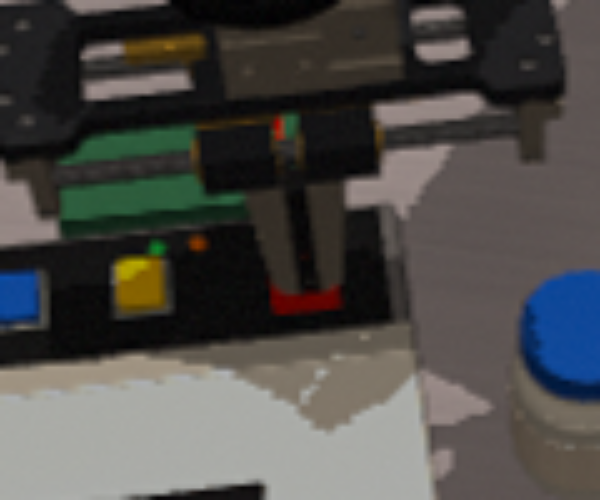

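The tip stands over the back half of the red rocker, well away from the yellow key. Next I'll nudge back 2 mm and press.

>>> move_arm(deltas=[[-1,[0.08,0.06,0.1],[0,0,0]],[-1,[0,0,0.1],[0,0,0]],[-1,[0,0,0.06],[0,0,0]],[-1,[0,0,0.06],[0,0,0]],[-1,[0,0,0.06],[0,0,0]],[-1,[0,0,0.06],[0,0,0]],[-1,[0,0,0.06],[0,0,0]],[-1,[0,0,0],[0,0,0]]])

```text
clock: 10.0
tool_pos: [500.7, -59.9, 119.2]
orientation: [0.0, 0.988, 0.157, 0.001]
wrist_force: [-1.3, 1.5, 12.7]
gripper_width: 0.007
gripper_force: 6.5
```

>>> move_arm(deltas=[[-1,[0,0,0.04],[0,0,0]],[-1,[0,0,0],[0,0,0]]])

```text
clock: 10.2
tool_pos: [500.7, -59.9, 119.1]
orientation: [0.0, 0.988, 0.157, 0.0]
wrist_force: [-4.7, 2.9, 19.4]
gripper_width: 0.006
gripper_force: 9.5
```

>>> move_arm(deltas=[[-1,[0,0,-0.2],[0,0,0]],[-1,[0,0,-0.6],[0,0,0]],[-1,[0,0,-0.6],[0,0,0]],[-1,[0,0,0],[0,0,0]]])

```text
clock: 10.6
tool_pos: [500.6, -60.1, 152.5]
orientation: [0.001, 0.988, 0.157, 0.001]
wrist_force: [0.9, -0.2, -0.0]
gripper_width: 0.003
gripper_force: 0.0
```

Run:
```python
from h import *
go((-98,-84,150),(-98,-84,119))
c="scene"; im=imaging.capture(c)[:,:,::-1].copy()
x,y=proj(c,world(S,(-98,75,119)))[0].astype(int); cv2.imwrite("pics/rk2.png",cv2.resize(im[y-50:y+50,x-60:x+60],None,fx=5,fy=5))
```

```text
t 10.6 tcp [500.553 -60.104 152.52 ] F [ 0.878 -0.19  -0.048] w 0.002507860448578478 printer-frame [-81.843  74.836 152.52 ]
turn/90deg [ 0.001 -0.001 -0.   ]
(-98, -84, 150) world [ 534.557 -216.096  150.   ] tool shift mm [-16.103 158.838   2.723] aligned tool mm [-16.157 158.836   2.52 ]
(-98, -84, 119) world [ 534.557 -216.096  119.   ] tool shift mm [-16.14  158.794  33.723] aligned tool mm [-16.157 158.836  33.52 ]
```

View pics/rk2.png

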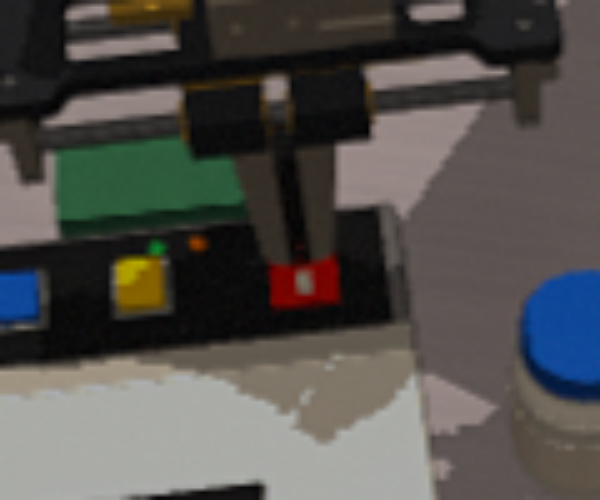

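The rocker's white-marked half is level: it stopped at 119.1 mm under rising force, so the printer is on. Next is the green key.

>>> move_arm(deltas=[[-1,[-0.08,0.79,0],[0,0,0]],[-1,[-0.08,0.79,0],[0,0,0]],[-1,[-0.08,0.79,0],[0,0,0]],[-1,[-0.08,0.79,0],[0,0,0]],[-1,[-0.08,0.79,0],[0,0,0]],[-1,[-0.08,0.79,0],[0,0,0]],[-1,[-0.08,0.79,0],[0,0,0]],[-1,[-0.08,0.79,0],[0,0,0]],[-1,[0,0,0],[0,0,0]],[-1,[0,0,0.6],[0,0,0]],[-1,[0,0,0.3],[0,0,0]],[-1,[0,0,0],[0,0,0]]])

```text
clock: 11.85
tool_pos: [532.4, -213.2, 126.3]
orientation: [-0.002, 0.988, 0.158, -0.002]
wrist_force: [-0.4, -0.0, 0.3]
gripper_width: 0.006
gripper_force: 0.0
```

Run:
```python
from h import *
go((-98,-84,119),)
c="scene"; im=imaging.capture(c)[:,:,::-1].copy()
x,y=proj(c,world(S,(-98,-84,119)))[0].astype(int); cv2.imwrite("pics/fd.png",cv2.resize(im[y-50:y+50,x-60:x+60],None,fx=5,fy=5))
```

```text
t 11.85 tcp [ 532.357 -213.2    126.289] F [-0.397 -0.028  0.327] w 0.0059768335830749355 printer-frame [-99.191 -80.563 126.289]
turn/90deg [-0.002  0.002  0.   ]
(-98, -84, 119) world [ 534.557 -216.096  119.   ] tool shift mm [1.21  3.465 7.272] aligned tool mm [1.191 3.437 7.289]
```

View pics/fd.png

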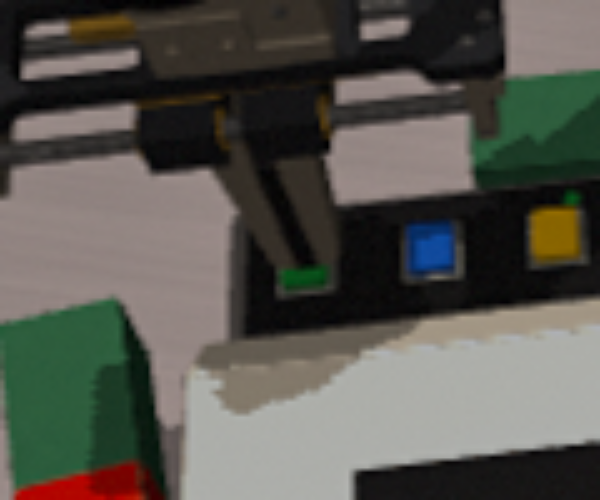

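The tip is above the green key, about 3 mm toward the blue one. Next I'll centre it and press.

>>> move_arm(deltas=[[-1,[0.05,0.14,0.1],[0,0,0]],[-1,[0,0,0.1],[0,0,0]],[-1,[0,0,0.08],[0,0,0]],[-1,[0,0,0.08],[0,0,0]],[-1,[0,0,0.08],[0,0,0]],[-1,[0,0,0.06],[0,0,0]],[-1,[0,0,0.06],[0,0,0]],[-1,[0,0,0],[0,0,0]]])

```text
clock: 12.7
tool_pos: [536.2, -217.9, 115.4]
orientation: [0.0, 0.988, 0.157, 0.0]
wrist_force: [-2.2, 1.5, 4.4]
gripper_width: 0.005
gripper_force: 2.3
```

>>> move_arm(deltas=[[-1,[0,0,0.06],[0,0,0]],[-1,[0,0,0.04],[0,0,0]],[-1,[0,0,0],[0,0,0]]])

```text
clock: 13.0
tool_pos: [536.3, -217.9, 115.2]
orientation: [0.0, 0.988, 0.157, -0.0]
wrist_force: [-7.0, 4.3, 18.1]
gripper_width: 0.004
gripper_force: 8.9
```

The key is against its stop, with 18 N at 115.2 mm. I'll hold it there for a little over two seconds.

>>> move_arm(deltas=[[-1,[0,0,0],[0,0,0]],[-1,[0,0,0],[0,0,0]],[-1,[0,0,0],[0,0,0]],[-1,[0,0,0],[0,0,0]],[-1,[0,0,0],[0,0,0]],[-1,[0,0,0],[0,0,0]],[-1,[0,0,0],[0,0,0]],[-1,[0,0,0],[0,0,0]],[-1,[0,0,0],[0,0,0]],[-1,[0,0,0],[0,0,0]],[-1,[0,0,0],[0,0,0]],[-1,[0,0,0],[0,0,0]],[-1,[0,0,0],[0,0,0]],[-1,[0,0,0],[0,0,0]],[-1,[0,0,0],[0,0,0]],[-1,[0,0,0],[0,0,0]],[-1,[0,0,0],[0,0,0]],[-1,[0,0,0],[0,0,0]],[-1,[0,0,0],[0,0,0]],[-1,[0,0,0],[0,0,0]]])

```text
clock: 15.0
tool_pos: [536.3, -217.9, 115.2]
orientation: [0.0, 0.988, 0.157, -0.0]
wrist_force: [-7.1, 4.3, 17.1]
gripper_width: 0.004
gripper_force: 8.8
```

>>> move_arm(deltas=[[-1,[0,0,0],[0,0,0]],[-1,[0,0,0],[0,0,0]],[-1,[0,0,-0.2],[0,0,0]],[-1,[0,0,-0.6],[0,0,0]],[-1,[0,0,-1],[0,0,0]],[-1,[0,0,-1],[0,0,0]],[-1,[0,0,-1],[0,0,0]],[-1,[-0.9,0.5,0],[0,0,0]],[-1,[-0.9,0.9,0],[0,0,0]],[-1,[-0.9,0.9,0],[0,0,0]],[-1,[-0.9,0.9,0],[0,0,0]],[-1,[-0.9,0.9,0],[0,0,0]],[-1,[-0.9,0.9,0],[0,0,0]],[-1,[-0.9,0.9,0],[0,0,0]],[-1,[0,0,0],[0,0,0]],[-1,[0,0,0],[0,0,0]]])

```text
clock: 16.6
tool_pos: [432.0, -407.2, 207.5]
orientation: [-0.0, 0.988, 0.156, 0.0]
wrist_force: [0.6, -0.2, 0.1]
gripper_width: 0.005
gripper_force: 0.0
```

Run:
```python
from h import *
go((0,0,200))
a=imaging.capture("scene")[:,:,::-1]; b=imaging.capture("top")[:,:,::-1]
cv2.imwrite("pics/end.png",np.hstack([cv2.resize(a[120:420,60:380],(400,375)),cv2.resize(b[120:360,250:506],(400,375))]))
```

```text
t 16.6 tcp [ 432.016 -407.192  207.544] F [ 0.555 -0.237  0.145] w 0.004843606938197375 printer-frame [-254.85  -233.768  207.544]
turn/90deg [-0.    -0.    -0.001]
(0, 0, 200) world [ 601.6 -105.8  200. ] tool shift mm [ 254.429 -234.221    7.693] aligned tool mm [ 254.85  -233.768    7.544]
```

View pics/end.png

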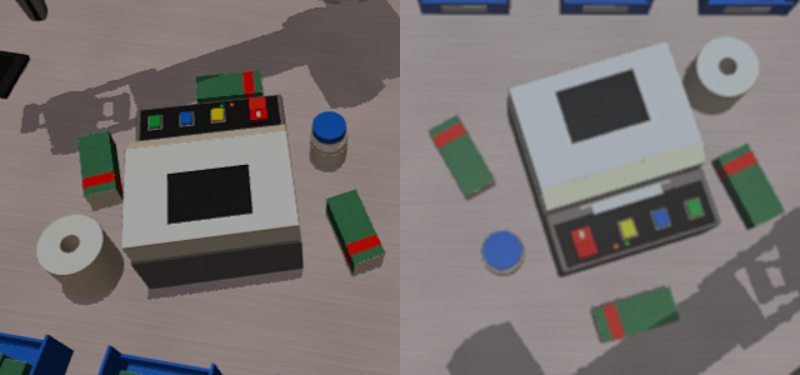

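Both views show the cover down, the rocker flipped, the green key up and the neighbours unmoved. I'll check the cover angle once more from the masks before handing in.

Run:
```python
from h import *
for c in("top","scene"):
    d=imaging.masks_of(c,"cover")[0]; best=[]
    for a in np.arange(-.1,.6,.01):
        m=np.zeros((480,640),np.uint8); cv2.fillConvexPoly(m,cv2.convexHull(proj(c,world(S,cover(a))).round().astype(np.int32)),1)
        best.append((round((m&d["mask"]).sum()/(m|d["mask"]).sum(),3),round(a,2)))
    print(c,d["p"],sorted(best)[-4:])
```

```text
top 0.61 [(np.float64(0.98), np.float64(-0.07)), (np.float64(0.98), np.float64(-0.04)), (np.float64(0.981), np.float64(-0.06)), (np.float64(0.982), np.float64(-0.05))]
scene 0.94 [(np.float64(0.924), np.float64(-0.06)), (np.float64(0.926), np.float64(-0.08)), (np.float64(0.93), np.float64(-0.1)), (np.float64(0.93), np.float64(-0.09))]
```

The masks fit an angle of zero or slightly below in both views, so the cover is against its stop.

```bash
python3 -c "
from cell import job
print(job.close_job())"
```

```text
the job is handed in; nothing more can be done
None
```

I pushed the cover shut gently, switched the rocker on, held the green feed key fully down for just over two seconds and let it go. I didn't press the yellow or blue key, the cartons, jar and spare roll look unmoved in the final pictures, and the job is handed in.

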